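# Lock the roller plate behind the printer's drop-down cover and hold the cover shut

## Task

The printer's front cover will not shut because the green quarter-turn fastener behind it was left unlocked: pull the cover right down, turn the fastener clockwise until its slot lines up with the two red marks, and swing the cover back up. Its catch is in the blue bin and two sprung pins push it off, so finish by pressing the cover fully home against its frame and keep holding it there: the program ends while you are still pressing. Leave everything else on the bench where it is.

Things in the scene. Friction and masses are not known exactly. Their poses are not given: they have to be found in the camera images.
- printer: Fixed desktop printer, 360 wide (y), 340 deep (x), 177 high. Origin: centre of its underside; its front faces its -x; z up. Its front frame slopes 27 deg from horizontal, rising to +x from the cover's hinge line (x -160, z 85) to a flat deck at z 134 from x -57; side rails (|y| 130 to 180) at z 160 and, beside the cover, 24 proud of the frame; rear housing from x 82 is 177 high.
- cover (a joint): Hinge of the white front cover, rad: 0 = home on its frame, 1.10 = upright, 2.58 = stop, nearly level towards the robot. Starts ajar. Friction hinge: stays where left, 1 to 4 N at the bar moves it. Two sprung pins push it off over the last 0.13: about 10 N on its face or 5 N at the bar presses it home; let go, it springs back to about 0.08. Cannot go below about 0.2 with the fastener unlocked.
- cover_hinge (a point): Middle of the cover's hinge line, on the printer, 85 above the bench; axes as the printer's (hinge along y). The cover is a shell 250 wide, 105 long from the hinge, 24 deep outward from the hinge line, 4 thick, 0.25 kg.
- cover_bar (a point): Middle of the cover's dark round pull bar, 11 thick, 120 long (y), carried on arms at y +-52: pinch it between them. Moves with the cover; axes: x along the cover away from the hinge, y along the bar, z outward. It lies 145 along x and 30 along z from the hinge line, 40 beyond the cover's top edge, free on both sides; shut, it is 43 above the deck; fully down, 67 above the bench.
- cover_face (a point): Point on the outer face of the cover, on its midline, 70 from the hinge line (x) and 24 outward (z), a place to press; axes as cover_bar. The face goes on 35 further up and 125 to each side.
- fastener (a joint): Turn of the green fastener, rad: 0 = slot across the printer (its y), grows clockwise seen from outside; 1.57 = slot up and down the slope, in line with the two red marks = locked; stop at 1.60. Starts between 0.1 and 0.6, stays where left, takes about 0.05 N m. Reachable only with the cover down (best beyond 2.2).
- fastener_head (a point): Centre of the top of the fastener's wing, on its turning axis; axes: y along slot and wing, z outward along the axis (square to the slope: 27 deg from vertical, towards the robot). Wing 40 long, 12 thick, 13 deep; below it a disc 30 across, 5 thick on a flat plate 18 below this point. Free around: 52 down to the hinge line, 63 up to the deck edge, 130 to each cheek.
- calculator: Bystander: dark desk calculator, 150 x 105 x 32, loose on the bench. Origin: centre of its underside. Must not be disturbed.
- hole_punch: Bystander: khaki two-hole punch, 125 x 110 x 65, loose on the bench. Origin: centre of its underside. Must not be disturbed.
- tin: Bystander: white tin, 84 across, 95 tall, standing loose on the bench. Origin: centre of its underside. Must not be disturbed.
- parts_bin: Bystander: small open blue bin, 150 x 110 x 55, with the removed catch and its screws, loose on the bench. Origin: centre of its underside. Must not be disturbed.
- screwdriver: Bystander: grey-handled screwdriver lying loose on the bench. Origin: centre of its underside. Must not be disturbed.
- stapler: Bystander: grey stapler, 36 x 130 x 45, standing loose on the bench near the printer's front left corner. Origin: centre of its underside. Must not be disturbed.
- tape_roll: Bystander: brown tape roll, 64 across, 24 high, lying loose on the bench by the printer's front right corner. Origin: centre of its underside. Must not be disturbed.

How it is judged:
On the way, in this order (a step that is already met when the one before it is completed fails the run):
1. the cover is pulled right down (beyond 2.1 rad) (value of joint cover above 2.1 rad), for 0.2 s.
2. the fastener is turned until its slot lines up with the marks (beyond 1.45 rad) (value of joint fastener above 1.45 rad), for 0.2 s.
3. the cover is swung up and pressed home against its frame (below 0.03 rad) (value of joint cover below 0.03 rad), for 0.3 s.
At the end, for the whole second after the job is handed in: The robot still presses on the cover (more than 1 N) and keeps it home on its frame, within 0.03 rad (3 mm at the top edge), with the fastener's slot in line with the marks within 0.12 rad, through the last second (value of joint cover below 0.03 rad and value of joint fastener above 1.45 rad and contact force between any of the fingers, the arm and printer above 1 N); the arm keeps its last pose, push and grip.
It fails at once if a bystander is moved by more than 40 mm (distance of any of calculator, hole_punch, tin, parts_bin, screwdriver, stapler, tape_roll from where it was at the start of the episode above 0.04 m).
It also fails if it takes over 72 s, if anything falls off the work surface, if the arm or the gripper's body presses on something with over 40 N, if the wrist force passes 120 N, or if a joint passes its speed limit or range.

## Robot

A 6-joint arm with a two-finger parallel gripper is mounted at the origin on the work surface. World frame = base frame: x ahead of the robot, y to its left, z up, the work surface at z = 0. Lengths are in m, angles in rad, forces in N, time in s.
With the tool pointing down it reaches from about 0.35 to 0.775 m from the base axis. Payload 7.3 kg.
Tool frame: the origin (TCP) lies between the finger pads; the fingertips stand 14 mm ahead of it and the grasp point (between the pads) lies 5 mm behind it (r.tip_reach is the distance from the TCP to the fingertips, in m); z points along the fingers, y is the direction in which the jaws open and shut (so a half turn about z gives the same grasp; the last joint's range is limited). The gripper opens to 92 mm and grips with 3 to 60 N. Pads are 19 mm wide; open, the fingers measure 130 mm over their backs; the gripper's body (75 mm by 190 mm) begins 47 mm behind the grasp point.
Start: joints at [-1.415, 0.342, 1.524, -0, 1.275, -0.146], TCP at [0.156, -0.501, 0.241] pointing down, gripper open.
Joint ranges: [-2.53, 2.53], [-0.77, 2.02], [0.04, 2.7], [-1, 4.14], [0.28, 2.66], [-3.11, 3.11]. Speed limits (rad/s): [2.57, 2.57, 3.14, 3.14, 3.14, 3.14].

## Interface

Orientations are given as a unit quaternion [w, x, y, z].
In Python, from bench import r gives the robot as it stands.
- The arm moves only by the shell command python3 -m handwheel 'ROWS'. ROWS is a JSON object of lists of equal length, an entry for each row: "dr": the turn, a rotation vector about the world's x, y, z normalised to -1 to 1, where 1 is 6 degrees, a list of three; "travel": the shift along the world's x, y, z normalised to -1 to 1, where 1 is 0.025 m, a list of three; "gripper": the closure, from 0 (fully open) to 1 (shut). In form: {"dr": [[wx, wy, wz], ...], "travel": [[x, y, z], ...], "gripper": [gripper, ...]}. A call has 1 to 12 rows; each row shifts and turns the commanded pose from where the row before left it; what a row does not reach is not made up. A row lasts 1/12 s, in which the tool goes at most 41.7 mm and 7.16 degrees, less where a joint would pass 70% of its speed; a pose out of reach is approached as far as the arm can. A call with a number of a shift or a turn outside -1 to 1 is refused whole. A call with a gripper value outside its range is refused whole. The fingers move at their own pace and stop on an object; the grip force is fixed at half the most. Time passes only in rows, so rows that do not move let the fingers close. It gives the time, the measured TCP pose, the force and the opening at its end, in the units of the state.
- r.read_state(): the state, without advancing time (a new reading comes with each control period).
- r.capture(name): name is "scene" or "side" or "wrist"; returns (picture, depth): 480x640x3 uint8, red, green, blue; 480x640 float32, m along the optical axis (not along the pixel's ray), 0 where there is no reading.
- r.camera_params(name): a dict with "K" (3x3 intrinsics, pixels), "rvec" (rotation vector, rad) and "tvec" (3), from world to camera coordinates, as OpenCV has them; the wrist camera has in their place "mount" (4x4, takes a point from camera to tool coordinates, whose origin is the TCP and whose axes are the flange's). Camera axes: x right, y down, z forward; pixel columns grow to the right and rows downward; lengths in m; the calibration is good to about 2 mm. A picture is of the moment at which its call begins: read the wrist's pose just before it. camera_params takes no time and is no camera call.
- r.close_job(): hands the job in, once; it reports no verdict.
The state is a dict: "time": time; "qpos": joint angles; "qvel": joint speeds; "joint_torque": joint torques, N m; "tcp_pos": TCP position; "tool_rot": TCP orientation; "wrist_force": force on the tool from outside, world axes, zero at the start; "wrist_torque": the same for the moment, N m; "gripper_width": finger opening in m.
Only numpy, scipy, OpenCV 4.12 (cv2) and the standard library are available. Lean on these libraries where they do the work, as an engineer would, in place of code of your own. Each camera call takes 0.05 s, during which the arm holds its last target.

## Working session

There is one attempt and no reset: what is moved stays moved. The work goes in short steps, Python scripts to look and compute and a shell command to move; the robot and the scene stay as the last step left them, time stands still between calls to the robot, and variables do not carry over. Pictures are saved under pics/ and viewed, and the job is handed in when it is done.

```bash
ls; mkdir -p pics; python3 - <<'E'
from bench import r
import cv2,numpy as np
print(r.read_state())
for n in ("scene","side"):
    p,d=r.capture(n); cv2.imwrite(f"pics/{n}0.png",p[:,:,::-1]); np.savez(f"/tmp/{n}0.npz",p=p,d=d)
    print(n,r.camera_params(n))
print(r.camera_params("wrist"))
E
```

```text
pics
{'time': 0.0, 'qpos': array([-1.41501835e+00,  3.42725193e-01,  1.52503903e+00,  2.79703214e-05,
        1.27542717e+00, -1.46036187e-01]), 'qvel': array([ 0.00044301,  0.00102194, -0.00084368,  0.00094587,  0.00055704,
        0.00133244]), 'joint_torque': array([ 2.56048981e-03, -4.31234980e+01, -2.44224536e+01,  7.19659659e-02,
        5.58728515e-02, -1.49826355e-04]), 'tcp_pos': array([ 0.15600544, -0.50086303,  0.240036  ]), 'tool_rot': array([-7.99425943e-04,  9.88635416e-01,  1.50330885e-01,  9.48247818e-06]), 'wrist_force': array([ 0.47631786, -0.43963922,  0.33976405]), 'wrist_torque': array([ 0.01265247,  0.01207808, -0.01607198]), 'gripper_width': 0.09185228755671944}
scene {'K': array([[515.07500599,   0.        , 322.53216055],
       [  0.        , 515.07500599, 232.52259354],
       [  0.        ,   0.        ,   1.        ]]), 'rvec': array([ 1.90081043,  1.49991672, -0.67172121]), 'tvec': array([-0.11009702, -0.26072599,  1.79588072])}
side {'K': array([[597.53686341,   0.        , 310.02858338],
       [  0.        , 597.53686341, 229.56622119],
       [  0.        ,   0.        ,   1.        ]]), 'rvec': array([ 2.24143888, -0.21838699,  0.0769864 ]), 'tvec': array([-0.52753211,  0.16609806,  1.61371924])}
{'K': array([[373.00638731,   0.        , 321.0423537 ],
       [  0.        , 373.00638731, 238.0140026 ],
       [  0.        ,   0.        ,   1.        ]]), 'mount': array([[ 4.43215959e-04, -9.67661264e-01, -2.52252814e-01,
         6.83538801e-02],
       [ 9.99999792e-01,  5.46943476e-04, -3.41086969e-04,
         4.73987534e-04],
       [ 4.68024679e-04, -2.52252610e-01,  9.67661305e-01,
        -1.44303144e-01],
       [ 0.00000000e+00,  0.00000000e+00,  0.00000000e+00,
         1.00000000e+00]])}
```

View pics/scene0.png

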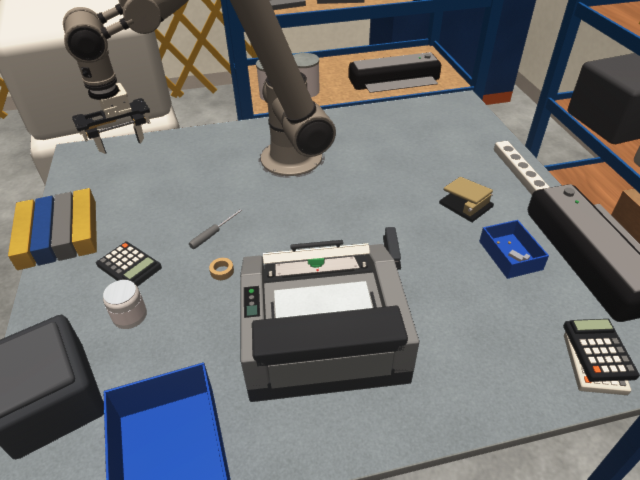

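View pics/side0.png

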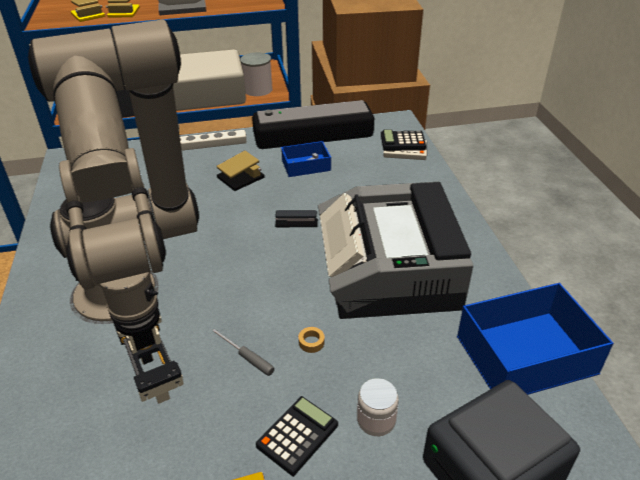

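The scene view, taken from behind the printer, shows the printer at about (325,320), the green fastener at (317,262) and the bar at (317,244). The side view shows the cover standing ajar at about (345,235).

```bash
cat > h.py <<'E'
import numpy as np,cv2
from bench import r
def cam(n):
    c=r.camera_params(n);R=cv2.Rodrigues(c['rvec'])[0];return c['K'],R,np.asarray(c['tvec'])
def cloud(n,d):
    K,R,t=cam(n);v,u=np.mgrid[:480,:640]
    X=np.stack([(u-K[0,2])/K[0,0]*d,(v-K[1,2])/K[1,1]*d,d],-1)
    return (X-t)@R
def proj(n,P):
    K,R,t=cam(n);q=(np.atleast_2d(P)@R.T+t)@K.T;return q[:,:2]/q[:,2:]
def plane(n,u,v,z):
    K,R,t=cam(n);d=R.T@np.linalg.solve(K,[u,v,1.]);c=-R.T@t;return c+d*(z-c[2])/d[2]
E
python3 - <<'E'
from h import *
for n,(a,b,c,e) in dict(scene=(220,220,430,400),side=(260,160,490,330)).items():
    f=np.load(f"/tmp/{n}0.npz");p=f['p'][b:e,a:c];s=800/(c-a)
    s=min(s,600/(e-b));cv2.imwrite(f"pics/{n}0z.png",cv2.resize(p[:,:,::-1],None,fx=s,fy=s));print(s)
    P=cloud(n,f['d']);print(np.nanmedian(P[f['d']>0],0))
    # top of housing z~177
    m=(abs(P[...,2]-.177)<.006)&(f['d']>0); 
    k,l,st,_=cv2.connectedComponentsWithStats(m.astype('uint8'))
    for i in range(1,k):
        if st[i,4]>300: print(n,st[i],P[l==i].mean(0),cv2.minAreaRect(P[l==i][:,:2].astype('float32')*1000))
E
```

```text
3.3333333333333335
[ 0.42366708 -0.02660151  0.00215005]
scene [263 243 106  16 560] [ 0.64186188 -0.04978601  0.17550219] ((641.95654296875, -49.350013732910156), (248.65277099609375, 19.08465576171875), 83.59593963623047)
scene [ 252  306  156   51 5527] [ 0.87275153 -0.07710819  0.17735139] ((868.970458984375, -74.20941162109375), (309.959228515625, 91.10633850097656), 83.94116973876953)
3.4782608695652173
[ 5.76358167e-01 -6.08432820e-02  2.55245308e-04]
side [ 411  182   61   76 2434] [ 0.86519272 -0.08975144  0.17602847] ((867.43994140625, -75.48553466796875), (314.90362548828125, 89.11878967285156), 83.77973937988281)
side [342 193  19  61 301] [ 0.63532409 -0.06374554  0.174986  ] ((637.6577758789062, -50.68199157714844), (251.5778045654297, 19.959430694580078), 83.61043548583984)
```

View zooms.

View pics/scene0z.png

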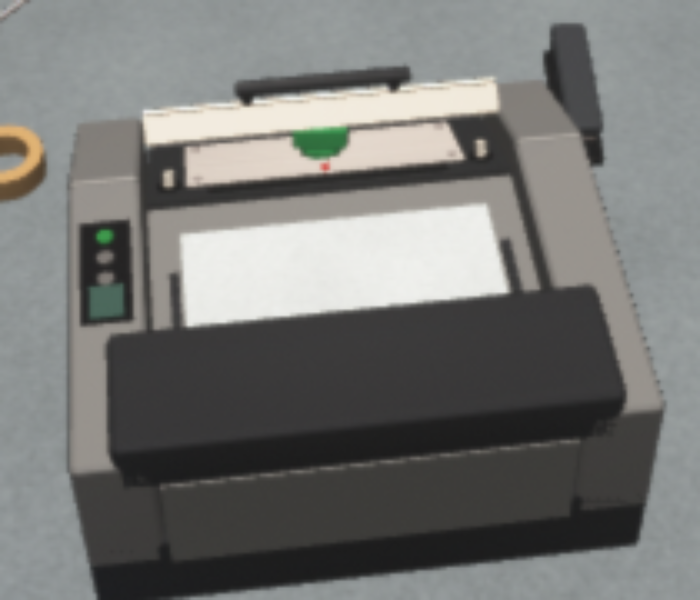

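View pics/side0z.png

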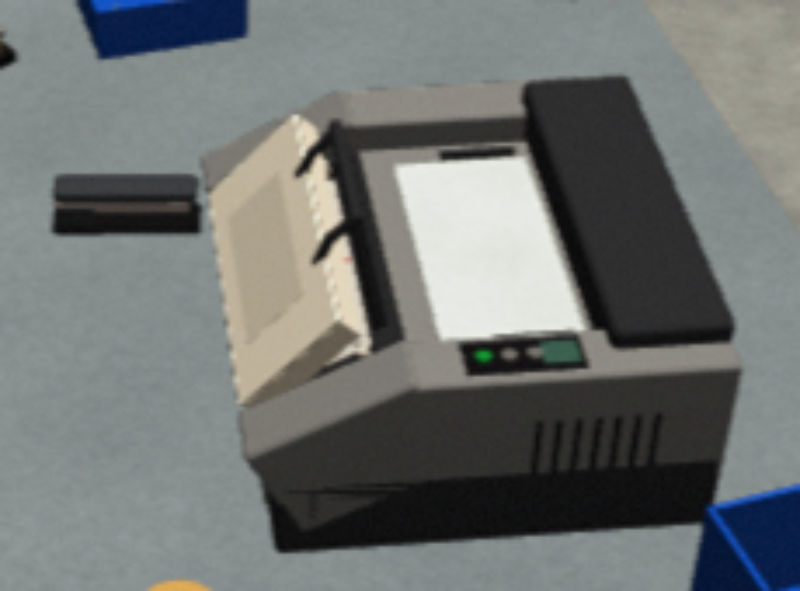

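```bash
python3 - <<'E'
from h import *
yaw=np.radians(-6.2);ax=np.array([np.cos(yaw),np.sin(yaw),0]);ay=np.array([-ax[1],ax[0],0])
O=np.array([.869,-.0748,0])-.126*ax
print(O,O-.16*ax)
for n in("scene","side"):
    f=np.load(f"/tmp/{n}0.npz");P=cloud(n,f['d']);L=np.stack([(P-O)@ax,(P-O)@ay,P[...,2]],-1)*1000
    m=(f['d']>0)&(L[...,2]>100)&(abs(L[...,1])<125)&(L[...,0]<-30)&(L[...,0]>-260)
    q=L[m]; 
    for yb in(-100,-40,0,40,100):
        s=q[abs(q[:,1]-yb)<6]; s=s[np.argsort(s[:,0])]
        print(n,yb,s[::max(1,len(s)//14),::2].round(0).tolist())
    # extents above bench
    m=(f['d']>0)&(abs(L[...,2]-160)<4)&(L[...,0]>-170)&(L[...,0]<170)&(abs(L[...,1])<200)
    print('rail y', np.percentile(L[m][:,1],[.5,20,50,80,99.5]), 'x',np.percentile(L[m][:,0],[.5,99.5]))
E
```

```text
[ 0.74373698 -0.06119208  0.        ] [ 0.58467282 -0.04391218  0.        ]
scene -100 [[-137.0, 103.0], [-122.0, 109.0], [-107.0, 179.0], [-104.0, 181.0], [-102.0, 174.0], [-98.0, 117.0], [-94.0, 169.0], [-91.0, 169.0], [-79.0, 127.0], [-69.0, 134.0], [-57.0, 141.0], [-51.0, 135.0], [-46.0, 136.0], [-37.0, 135.0], [-31.0, 135.0]]
scene -40 [[-139.0, 101.0], [-120.0, 110.0], [-107.0, 174.0], [-103.0, 117.0], [-98.0, 121.0], [-95.0, 167.0], [-91.0, 123.0], [-84.0, 219.0], [-80.0, 218.0], [-76.0, 133.0], [-63.0, 135.0], [-54.0, 141.0], [-47.0, 136.0], [-39.0, 135.0], [-31.0, 133.0]]
scene 0 [[-126.0, 126.0], [-116.0, 126.0], [-112.0, 119.0], [-105.0, 121.0], [-103.0, 170.0], [-99.0, 120.0], [-94.0, 124.0], [-91.0, 124.0], [-83.0, 219.0], [-79.0, 215.0], [-71.0, 132.0], [-57.0, 140.0], [-51.0, 133.0], [-41.0, 133.0], [-34.0, 135.0]]
scene 40 [[-140.0, 100.0], [-121.0, 109.0], [-107.0, 177.0], [-103.0, 119.0], [-100.0, 167.0], [-96.0, 164.0], [-94.0, 164.0], [-89.0, 217.0], [-84.0, 126.0], [-80.0, 218.0], [-71.0, 133.0], [-59.0, 138.0], [-54.0, 133.0], [-47.0, 135.0], [-38.0, 138.0]]
sce
[... 1066 characters left out ...]
28.0], [-65.0, 135.0], [-57.0, 134.0], [-45.0, 131.0], [-33.0, 135.0]]
side 40 [[-175.0, 105.0], [-166.0, 114.0], [-158.0, 122.0], [-150.0, 133.0], [-142.0, 141.0], [-136.0, 148.0], [-130.0, 158.0], [-121.0, 162.0], [-109.0, 177.0], [-105.0, 176.0], [-98.0, 171.0], [-87.0, 217.0], [-59.0, 140.0], [-50.0, 137.0], [-40.0, 137.0]]
side 100 [[-175.0, 106.0], [-169.0, 109.0], [-163.0, 114.0], [-150.0, 133.0], [-144.0, 135.0], [-136.0, 150.0], [-128.0, 157.0], [-119.0, 166.0], [-112.0, 175.0], [-103.0, 174.0], [-80.0, 130.0], [-57.0, 133.0], [-49.0, 134.0], [-42.0, 136.0], [-33.0, 134.0]]
rail y [-182.08513057 -167.35968238 -140.45012865  137.79375208  177.73189755] x [-129.10882961  164.10904806]
```

```bash
cat >> h.py <<'E'
yaw=np.radians(-6.2);ax=np.array([np.cos(yaw),np.sin(yaw),0]);ay=np.array([-ax[1],ax[0],0])
O=np.array([.869,-.0748,0])-.126*ax
def loc(P): return np.stack([(P-O)@ax,(P-O)@ay,P[...,2]],-1)*1000
def wor(L): L=np.asarray(L)/1000; return O+L[0]*ax+L[1]*ay+np.array([0,0,L[2]])
def bar(th): # local bar centre
    b=np.radians(27+11.69)+th; return np.array([-160+148.07*np.cos(b),0,85+148.07*np.sin(b)])
E
python3 - <<'E'
from h import *
for n in("scene","side"):
    f=np.load(f"/tmp/{n}0.npz");L=loc(cloud(n,f['d']));p=f['p'].astype(int)
    b=(f['d']>0)&(L[...,2]>195)&(abs(L[...,1])<100)&(L[...,0]<-40)&(L[...,0]>-130)
    q=L[b];print(n,'bar',np.median(q,0),np.percentile(q,[2,98],axis=0).round(0).tolist())
    g=(p[...,1]>p[...,0]+40)&(p[...,1]>p[...,2]+30)&(abs(L[...,1])<60)&(L[...,0]<-40)
    if g.sum(): print('green',g.sum(),L[g].mean(0),L[g].min(0),L[g].max(0))
    c=(f['d']>0)&(abs(L[...,1])<120)&(L[...,0]>-172)&(L[...,0]<-118)&(L[...,2]>108)&(n=='side')
    if c.sum(): a=np.polyfit(L[c][:,0],L[c][:,2],1);print('cover ang',np.degrees(np.arctan(a[0])))
# width of printer at rails
for th in(.32,.35,.38):print(th,bar(th),wor(bar(th)))
s=r.read_state();print(s['tcp_pos'])
E
```

```text
scene bar [-81.6313925    0.91103684 216.44926505] [[-89.0, -57.0, 209.0], [-77.0, 57.0, 221.0]]
green 111 [-115.23746106    0.8006921   124.24283262] [-126.00443039  -17.99438843  115.15298825] [-102.33756171   18.58670067  133.46581197]
side bar [-87.24544454  -8.94958511 214.27480194] [[-103.0, -59.0, 197.0], [-79.0, 56.0, 219.0]]
cover ang 47.156276830329546
0.32 [-79.40873036   0.         209.21663398] [ 0.66479271 -0.05261599  0.20921663]
0.35 [-83.17093378   0.         211.57811613] [ 0.66105251 -0.05220967  0.21157812]
0.38 [-87.00227817   0.         213.82568652] [ 0.65724358 -0.05179589  0.21382569]
[ 0.15602904 -0.50093101  0.2401197 ]
```

```bash
python3 -m handwheel '{"dr":[[0,0,0.46],[0,0,0.46],[0,0,0.46],[0,0,0.46],[0,0,0.46],[0,0,0.46],[0,0,0.46],[0,0,0.46],[0,0,0.46],[0,0,0.46],[0,0,0.46],[0,0,0.46]],"travel":[[0.84,0.75,0.8],[0.84,0.75,0.8],[0.84,0.75,0.8],[0.84,0.75,0.8],[0.84,0.75,0],[0.84,0.75,0],[0.84,0.75,0],[0.84,0.75,0],[0.84,0.75,0],[0.84,0.75,0],[0.84,0.75,0],[0.84,0.75,0]],"gripper":[0,0,0,0,0,0,0,0,0,0,0,0]}'
python3 -m handwheel '{"dr":[[0,0,0.46],[0,0,0.46],[0,0,0.46],[0,0,0.46],[0,0,0.46],[0,0,0.46],[0,0,0.46],[0,0,0.46],[0,0,0.46],[0,0,0.46],[0,0,0.46],[0,0,0.46]],"travel":[[0.84,0.75,0],[0.84,0.75,0],[0.84,0.75,0],[0.84,0.75,0],[0.84,0.75,0],[0.84,0.75,0],[0.84,0.75,0],[0.84,0.75,0],[0.84,0.75,0],[0.84,0.75,0],[0.84,0.75,0],[0.84,0.75,0]],"gripper":[0,0,0,0,0,0,0,0,0.3,0.5,0.5,0.5]}'
cat >> h.py <<'E'
from scipy.spatial.transform import Rotation as Rn
def rot(q): return Rn.from_quat([q[1],q[2],q[3],q[0]])
def st():
    s=r.read_state();R=rot(s['tool_rot']).as_matrix()
    print('t',round(s['time'],2),'tcp',s['tcp_pos'].round(4),'loc',loc(s['tcp_pos']).round(1),'F',s['wrist_force'].round(1),'w',round(s['gripper_width'],4),'q',s['qpos'].round(2))
    print('toolz',R[:,2].round(3),'tooly ang',np.degrees(np.arctan2(R[1,1],R[0,1])).round(2)); return s,R
E
python3 -c "from h import *;st()"
```

```text
time: 1.1
tcp_pos: [0.4088, -0.275, 0.3205]
tool_rot: [-0.0, 0.904, 0.427, -0.0]
wrist_force: [-0.6, -0.3, -1.0]
gripper_width: 0.0921
time: 2.1
tcp_pos: [0.6608, -0.0502, 0.3201]
tool_rot: [-0.0, 0.745, 0.667, -0.0]
wrist_force: [1.1, -1.3, -0.2]
gripper_width: 0.0697
t 2.1 tcp [ 0.6608 -0.0502  0.3201] loc [-83.7   2.  320.1] F [ 1.1 -1.3 -0.2] w 0.0697 q [-0.19  0.58  0.93 -0.    1.63 -0.08]
toolz [-0.001  0.    -1.   ] tooly ang -6.33
```

```bash
python3 -m handwheel '{"dr":[[0,0,0],[0,0,0],[0,0,0],[0,0,0],[0,0,0],[0,0,0],[0,0,0]],"travel":[[0,0,-0.8],[0,0,-0.8],[0,0,-0.8],[0,0,-0.8],[0,0,-0.8],[0,0,-0.5],[0,0,0]],"gripper":[0.5,0.5,0.5,0.5,0.5,0.5,0.5]}'
python3 -m handwheel '{"dr":[[0,0,0],[0,0,0],[0,0,0],[0,0,0],[0,0,0],[0,0,0],[0,0,0]],"travel":[[0,0,0],[0,0,0],[0,0,0],[0,0,0],[0,0,0],[0,0,0],[0,0,0]],"gripper":[1,1,1,1,1,1,1]}'
python3 - <<'E'
from h import *
st();p,d=r.capture("side");cv2.imwrite("pics/s1.png",p[100:340,230:550,::-1].repeat(2,0).repeat(2,1))
E
```

```text
time: 2.68
tcp_pos: [0.6583, -0.0509, 0.2041]
tool_rot: [-0.003, 0.746, 0.666, -0.002]
wrist_force: [0.4, -0.4, 0.5]
gripper_width: 0.0462
time: 3.27
tcp_pos: [0.6602, -0.0513, 0.2087]
tool_rot: [0.0, 0.746, 0.666, 0.0]
wrist_force: [-0.3, 0.7, 1.5]
gripper_width: 0.01
t 3.27 tcp [ 0.6602 -0.0513  0.2087] loc [-84.2   0.8 208.7] F [-0.3  0.7  1.5] w 0.01 q [-0.19  0.62  1.15  0.    1.37 -0.08]
toolz [ 0.001 -0.    -1.   ] tooly ang -6.47
```

View pics/s1.png

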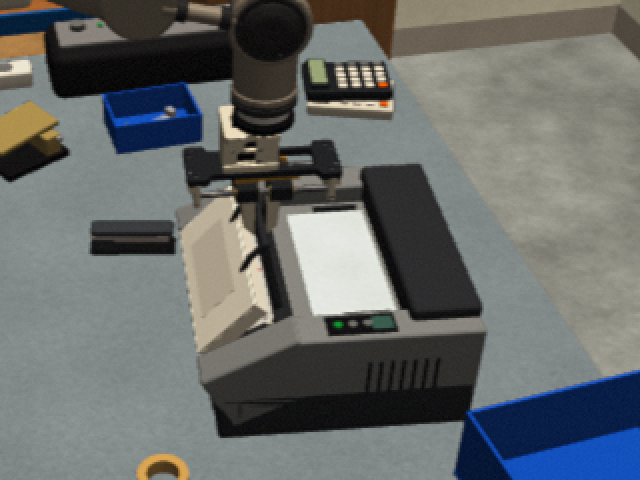

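The side view shows the fingers closed around the bar at about (265,225), with a width of 10 mm, so the grip is good. Next I'll work out the arc.

```bash
python3 - <<'E'
from h import *
b=np.radians(np.linspace(59.5,182.5,17))
p=np.stack([148.1*np.cos(b),0*b,148.1*np.sin(b)],1)
d=np.diff(p,axis=0);w=d[:,:1]*ax+d[:,1:2]*ay;w[:,2]+=d[:,2]
print((w/25).round(2).tolist())
E
```

```text
[[-0.71, 0.08, 0.36], [-0.75, 0.08, 0.26], [-0.77, 0.08, 0.16], [-0.79, 0.09, 0.05], [-0.79, 0.09, -0.06], [-0.77, 0.08, -0.16], [-0.74, 0.08, -0.26], [-0.7, 0.08, -0.36], [-0.65, 0.07, -0.45], [-0.58, 0.06, -0.54], [-0.51, 0.05, -0.61], [-0.42, 0.05, -0.67], [-0.33, 0.04, -0.72], [-0.23, 0.02, -0.76], [-0.12, 0.01, -0.78], [-0.02, 0.0, -0.79]]
```

```bash
python3 -m handwheel '{"dr":[[0,0,0],[0,0,0],[0,0,0],[0,0,0],[0,0,0],[0,0,0],[0,0,0],[0,0,0]],"travel":[[-0.71,0.08,0.36],[-0.75,0.08,0.26],[-0.77,0.08,0.16],[-0.79,0.09,0.05],[-0.79,0.09,-0.06],[-0.77,0.08,-0.16],[-0.74,0.08,-0.26],[0,0,0]],"gripper":[1,1,1,1,1,1,1,1]}'
python3 -c "from h import *;st()"
```

```text
time: 3.98
tcp_pos: [0.5241, -0.0361, 0.2172]
tool_rot: [-0.001, 0.746, 0.666, -0.001]
wrist_force: [-4.8, 1.8, 5.8]
gripper_width: 0.0099
t 3.98 tcp [ 0.5241 -0.0361  0.2172] loc [-221.     1.2  217.2] F [-4.8  1.8  5.8] w 0.0099 q [-0.21  0.36  1.56 -0.    1.22 -0.1 ]
toolz [-0.002  0.    -1.   ] tooly ang -6.45
```

```bash
python3 -m handwheel '{"dr":[[0,0,0],[0,0,0],[0,0,0],[0,0,0],[0,0,0],[0,0,0],[0,0,0],[0,0,0],[0,0,0],[0,0,0],[0,0,0]],"travel":[[-0.7,0.08,-0.36],[-0.65,0.07,-0.45],[-0.58,0.06,-0.54],[-0.51,0.05,-0.61],[-0.42,0.05,-0.67],[-0.33,0.04,-0.72],[-0.23,0.02,-0.76],[-0.12,0.01,-0.78],[-0.02,0,-0.79],[0,0,0],[0,0,0]],"gripper":[1,1,1,1,1,1,1,1,1,1,1]}'
python3 - <<'E'
from h import *
st();p,d=r.capture("side");cv2.imwrite("pics/s2.png",p[100:340,230:550,::-1].repeat(2,0).repeat(2,1))
E
```

```text
time: 4.9
tcp_pos: [0.4372, -0.0267, 0.0742]
tool_rot: [-0.002, 0.746, 0.666, -0.001]
wrist_force: [-3.5, 4.5, -2.3]
gripper_width: 0.0099
t 4.9 tcp [ 0.4372 -0.0267  0.0742] loc [-308.5    1.2   74.2] F [-3.5  4.5 -2.3] w 0.0099 q [-0.24  0.42  1.97  0.    0.76 -0.12]
toolz [-0.004  0.001 -1.   ] tooly ang -6.48
```

View pics/s2.png

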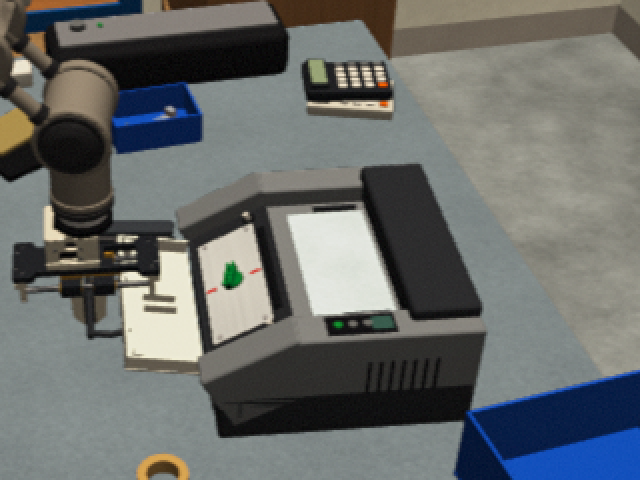

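The side view shows the cover down at (160,310) and the green wing at (232,273), with the red marks running up and down the slope. I'll release the bar and lift.

```bash
python3 -m handwheel '{"dr":[[0,0,0],[0,0,0],[0,0,0],[0,0,0],[0,0,0],[0,0,0],[0,0,0],[0,0,0],[0,0,0],[0,0,0]],"travel":[[0,0,0],[0,0,0],[0,0,0.2],[0,0,0.8],[0,0,0.8],[0,0,0.8],[0,0,1],[0,0,1],[0,0,1],[0,0,0]],"gripper":[0.7,0.7,0.7,0.7,0.7,0.7,0.5,0.5,0.5,0.5]}'
python3 - <<'E'
from h import *
st()
for n,(a,b,c,e) in dict(scene=(240,200,400,320),side=(310,180,410,280)).items():
    p,d=r.capture(n);np.savez(f"/tmp/{n}2.npz",p=p,d=d)
    cv2.imwrite(f"pics/{n}2z.png",cv2.resize(p[b:e,a:c,::-1],None,fx=5,fy=5))
    L=loc(cloud(n,d));p=p.astype(int)
    g=(p[...,1]>p[...,0]+40)&(p[...,1]>p[...,2]+30)&(abs(L[...,1])<60)&(L[...,0]<-40)
    # slope coords
    q=L[g]-[-160,0,85];s=np.radians(27)
    up=q[:,0]*np.cos(s)+q[:,2]*np.sin(s);nn=-q[:,0]*np.sin(s)+q[:,2]*np.cos(s);y=q[:,1]
    m=(nn>14)&(nn<24); print(n,g.sum(),m.sum(),'up',up[m].mean(),'y',y[m].mean(),'n',np.percentile(nn,[5,50,95]))
    C=np.cov(np.stack([y[m],up[m]]));w,v=np.linalg.eigh(C);print('axis(y,up)',v[:,1],'ext',np.sqrt(w)*3.46)
E
```

```text
time: 5.78
tcp_pos: [0.4408, -0.0281, 0.2207]
tool_rot: [0.005, 0.746, 0.666, 0.003]
wrist_force: [0.8, -0.9, 0.4]
gripper_width: 0.0453
t 5.78 tcp [ 0.4408 -0.0281  0.2207] loc [-3.048e+02  1.000e-01  2.207e+02] F [ 0.8 -0.9  0.4] w 0.0453 q [-0.24  0.2   1.78 -0.    1.15 -0.12]
toolz [ 0.011 -0.003 -1.   ] tooly ang -6.47
scene 122 74 up 55.91464403750649 y -0.19701248952534434 n [ 6.82280791 15.79109229 21.89136999]
axis(y,up) [-0.95209591 -0.30579957] ext [13.90610214 39.70785336]
side 84 46 up 52.11105791369727 y -1.433520581181664 n [ 1.44663384 14.38537356 21.85579556]
axis(y,up) [-0.95466661 -0.2976771 ] ext [13.14827189 36.07299613]
```

View pics/scene2z.png

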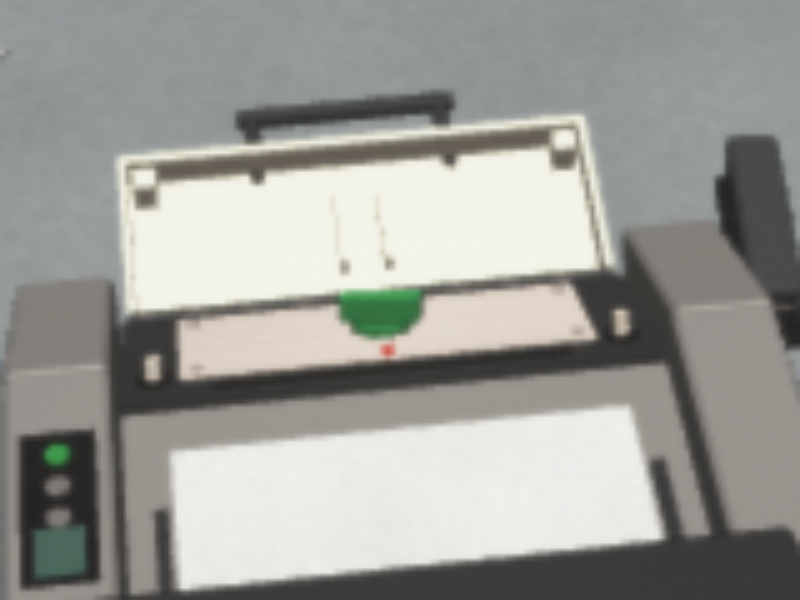

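View pics/side2z.png

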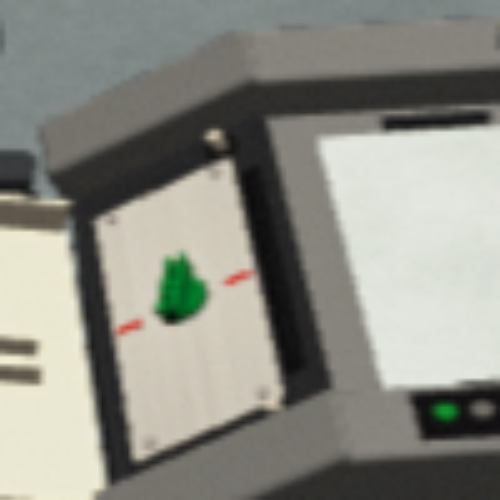

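Both views agree: the wing runs left-up to right-down at 17.5° (0.305 rad), centred 52–56 up the slope with y about 0, which matches the given geometry. Next are the approach numbers.

```bash
cat >> h.py <<'E'
al=np.radians(27)
U=np.cos(al)*ax+np.array([0,0,np.sin(al)]);N=-np.sin(al)*ax+np.array([0,0,np.cos(al)])
H=wor(bar(0)*0+[-160,0,85])+.052*U+.018*N
def Rt(th):
    y=U*np.cos(th)-ay*np.sin(th);z=-N;return np.stack([np.cross(y,z),y,z],1)
def go(P,R,nt):
    s,R0=st();d=P-s['tcp_pos'];rv=Rn.from_matrix(R@R0.T).as_rotvec()
    print('total mm',(d*1000).round(1),'deg',np.degrees(rv).round(1)); print(nt,'rows travel',(d/.025/nt).round(3),'dr',(np.degrees(rv)/6/nt).round(3))
E
python3 - <<'E'
from h import *
print(H,loc(H))
go(H+.065*N,Rt(.305),10)
E
```

```text
[ 0.62261013 -0.04803349  0.12464562] [-1.21839490e+02  1.19625428e-14  1.24645623e+02]
t 5.88 tcp [ 0.4388 -0.0277  0.2166] loc [-306.8    0.4  216.6] F [-0.8  0.6 -0.3] w 0.0456 q [-0.24  0.21  1.78 -0.    1.15 -0.12]
toolz [ 0.004 -0.001 -1.   ] tooly ang -6.48
total mm [154.5 -17.2 -34.1] deg [  1.2 -26.9 -16.9]
10 rows travel [ 0.618 -0.069 -0.136] dr [ 0.021 -0.448 -0.281]
```

```bash
python3 -m handwheel '{"dr":[[0.02,-0.45,-0.28],[0.02,-0.45,-0.28],[0.02,-0.45,-0.28],[0.02,-0.45,-0.28],[0.02,-0.45,-0.28],[0.02,-0.45,-0.28],[0.02,-0.45,-0.28],[0.02,-0.45,-0.28],[0.02,-0.45,-0.28],[0.02,-0.45,-0.28],[0,0,0],[0,0,0]],"travel":[[0.62,-0.07,-0.14],[0.62,-0.07,-0.14],[0.62,-0.07,-0.14],[0.62,-0.07,-0.14],[0.62,-0.07,-0.14],[0.62,-0.07,-0.14],[0.62,-0.07,-0.14],[0.62,-0.07,-0.14],[0.62,-0.07,-0.14],[0.62,-0.07,-0.14],[0,0,0],[0,0,0]],"gripper":[0.5,0.5,0.5,0.5,0.5,0.5,0.5,0.5,0.5,0.5,0.5,0.5]}'
python3 - <<'E'
from h import *
go(H+.005*N,Rt(.305),4)
s=r.read_state();p,d=r.capture("wrist");cv2.imwrite("pics/w1.png",p[:,:,::-1])
c=r.camera_params("wrist");K=c['K'];v,u=np.mgrid[:480,:640]
X=np.stack([(u-K[0,2])/K[0,0]*d,(v-K[1,2])/K[1,1]*d,d],-1)@c['mount'][:3,:3].T+c['mount'][:3,3]
W=X@rot(s['tool_rot']).as_matrix().T+s['tcp_pos']
p=p.astype(int);g=(p[...,1]>p[...,0]+40)&(p[...,1]>p[...,2]+30)&(d>0)
q=W[g]-H;up=q@U*1000;y=q@ay*1000;nn=q@N*1000
print(g.sum(),np.percentile(nn,[2,25,50,75,98]));m=(abs(nn)<4)
print('up',up[m].mean(),'y',y[m].mean(),cv2.minAreaRect(np.stack([y[m],up[m]],1).astype('float32')))
E
```

```text
time: 6.88
tcp_pos: [0.592, -0.0446, 0.1786]
tool_rot: [0.146, 0.814, 0.533, 0.179]
wrist_force: [1.2, 1.7, -0.4]
gripper_width: 0.0459
t 6.88 tcp [ 0.592  -0.0446  0.1786] loc [-1.527e+02  1.000e-01  1.786e+02] F [ 1.2  1.7 -0.4] w 0.0459 q [-0.23  0.33  1.84  0.12  0.51  0.09]
toolz [ 0.447 -0.047 -0.893] tooly ang -25.48
total mm [ 28.4  -3.2 -49.5] deg [-0.1 -0.3 -0.2]
4 rows travel [ 0.284 -0.032 -0.495] dr [-0.003 -0.012 -0.006]
1747 [-12.02517431 -10.8000548    0.28052315   2.03749232   3.03891493]
up 1.2245566958531096 y 2.1428512243237474 ((0.9240093231201172, 0.8847246170043945), (39.21533203125, 11.642773628234863), 17.513872146606445)
```

View pics/w1.png

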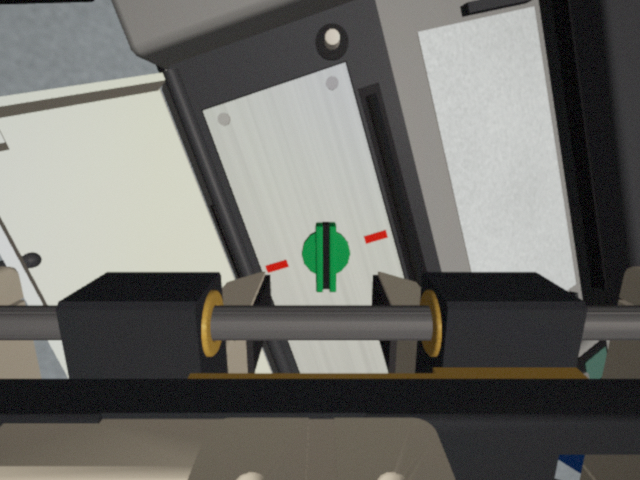

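The wrist view shows the wing at (326,257) in line with the jaws. Its centre is 1 mm from the model, its size is 39x12 and its angle 17.5°. I'll descend and grip.

```bash
python3 -m handwheel '{"dr":[[0,0,0],[0,0,0],[0,0,0],[0,0,0],[0,0,0],[0,0,0],[0,0,0]],"travel":[[0.23,-0.02,-0.39],[0.23,-0.02,-0.39],[0.23,-0.02,-0.39],[0.23,-0.02,-0.39],[0.23,-0.02,-0.39],[0,0,0],[0,0,0]],"gripper":[0.5,0.5,0.5,0.5,0.5,0.5,0.5]}'
python3 -c "
from h import *
go(H+.006*N+.001*U+.001*ay,Rt(.305),1)"
```

```text
time: 7.52
tcp_pos: [0.6216, -0.0472, 0.1299]
tool_rot: [0.147, 0.814, 0.533, 0.18]
wrist_force: [0.4, -0.5, -0.4]
gripper_width: 0.0463
t 7.52 tcp [ 0.6216 -0.0472  0.1299] loc [-122.9    0.7  129.9] F [ 0.4 -0.5 -0.4] w 0.0463 q [-0.23  0.45  1.82  0.14  0.42  0.08]
toolz [ 0.449 -0.047 -0.892] tooly ang -25.55
total mm [-0.7  0.4  0.5] deg [-0.1 -0.2 -0.1]
1 rows travel [-0.03   0.014  0.02 ] dr [-0.012 -0.03  -0.018]
```

```bash
python3 -m handwheel '{"dr":[[0,0,0],[0,0,0],[0,0,0],[0,0,0],[0,0,0],[0,0,0],[0,0,0]],"travel":[[0,0,0],[0,0,0],[0,0,0],[0,0,0],[0,0,0],[0,0,0],[0,0,0]],"gripper":[1,1,1,1,1,1,1]}'
python3 -c "
from h import *
go(H+.006*N+.001*U+.001*ay,Rt(1.585),16)
print(-N)"
```

```text
time: 8.1
tcp_pos: [0.6199, -0.0464, 0.1303]
tool_rot: [0.145, 0.814, 0.533, 0.179]
wrist_force: [-6.8, 2.3, 2.4]
gripper_width: 0.0111
t 8.1 tcp [ 0.6199 -0.0464  0.1303] loc [-124.7    1.4  130.3] F [-6.8  2.3  2.4] w 0.0111 q [-0.22  0.44  1.82  0.14  0.42  0.08]
toolz [ 0.446 -0.046 -0.894] tooly ang -25.5
total mm [ 1.  -0.5  0.2] deg [ 32.8  -3.8 -65.6]
16 rows travel [ 0.003 -0.001  0.   ] dr [ 0.342 -0.039 -0.683]
[ 0.45133509 -0.04903068 -0.89100652]
```

```bash
python3 -m handwheel '{"dr":[[0.34,-0.04,-0.68],[0.34,-0.04,-0.68],[0.34,-0.04,-0.68],[0.34,-0.04,-0.68],[0.34,-0.04,-0.68],[0.34,-0.04,-0.68],[0.34,-0.04,-0.68],[0.34,-0.04,-0.68]],"travel":[[0,0,0],[0,0,0],[0,0,0],[0,0,0],[0,0,0],[0,0,0],[0,0,0],[0,0,0]],"gripper":[1,1,1,1,1,1,1,1]}'
python3 -c "
from h import *
go(H+.006*N+.001*U+.001*ay,Rt(1.585),8)"
```

```text
time: 8.77
tcp_pos: [0.6201, -0.0466, 0.1305]
tool_rot: [0.084, 0.94, 0.249, 0.217]
wrist_force: [-5.2, 1.8, 1.8]
gripper_width: 0.0117
t 8.77 tcp [ 0.6201 -0.0466  0.1305] loc [-124.5    1.2  130.5] F [-5.2  1.8  1.8] w 0.0117 q [-0.22  0.44  1.82  0.13  0.41  0.73]
toolz [ 0.449 -0.05  -0.892] tooly ang -63.41
total mm [ 0.8 -0.3 -0. ] deg [ 16.5  -2.  -32.7]
8 rows travel [ 0.004 -0.001 -0.   ] dr [ 0.345 -0.041 -0.68 ]
```

```bash
python3 -m handwheel '{"dr":[[0.34,-0.04,-0.68],[0.34,-0.04,-0.68],[0.34,-0.04,-0.68],[0.34,-0.04,-0.68],[0.34,-0.04,-0.68],[0.34,-0.04,-0.68],[0.34,-0.04,-0.68],[0.34,-0.04,-0.68],[0,0,0],[0,0,0],[0,0,0]],"travel":[[0,0,0],[0,0,0],[0,0,0],[0,0,0],[0,0,0],[0,0,0],[0,0,0],[0,0,0],[0,0,0],[0,0,0],[0,0,0]],"gripper":[1,1,1,1,1,1,1,1,1,1,1]}'
python3 -c "
from h import *
go(H+.006*N+.001*U+.001*ay,Rt(1.585),8);print(r.read_state()['wrist_torque'])"
```

```text
time: 9.68
tcp_pos: [0.6202, -0.047, 0.1305]
tool_rot: [0.014, 0.971, -0.057, 0.232]
wrist_force: [-6.9, 0.2, 1.3]
gripper_width: 0.0118
t 9.68 tcp [ 0.6202 -0.047   0.1305] loc [-124.3    0.8  130.5] F [-6.9  0.2  1.3] w 0.0118 q [-0.22  0.44  1.82  0.11  0.41  1.37]
toolz [ 0.449 -0.054 -0.892] tooly ang -96.79
total mm [ 0.7  0.1 -0.1] deg [ 0.4 -0.2 -0.1]
8 rows travel [ 0.003  0.001 -0.   ] dr [ 0.008 -0.003 -0.003]
[ 0.23777236  1.02900356 -0.03316872]
```

```bash
python3 -m handwheel '{"dr":[[0,0,0],[0,0,0],[0,0,0],[0,0,0],[0,0,0],[0,0,0],[0,0,0],[0,0,0],[0,0,0],[0,0,0]],"travel":[[0,0,0],[0,0,0],[0,0,0],[0,0,0],[-0.3,0.03,0.58],[-0.3,0.03,0.58],[-0.3,0.03,0.58],[-0.3,0.03,0.58],[0,0,0],[0,0,0]],"gripper":[0.6,0.6,0.6,0.6,0.6,0.6,0.6,0.6,0.6,0.6]}'
python3 - <<'E'
from h import *
s,_=st();p,d=r.capture("wrist");cv2.imwrite("pics/w2.png",p[:,:,::-1])
c=r.camera_params("wrist");K=c['K'];v,u=np.mgrid[:480,:640]
X=np.stack([(u-K[0,2])/K[0,0]*d,(v-K[1,2])/K[1,1]*d,d],-1)@c['mount'][:3,:3].T+c['mount'][:3,3]
W=X@rot(s['tool_rot']).as_matrix().T+s['tcp_pos']
p=p.astype(int);g=(p[...,1]>p[...,0]+40)&(p[...,1]>p[...,2]+30)&(d>0)
q=W[g]-H;up=q@U*1000;y=q@ay*1000;nn=q@N*1000;m=abs(nn)<4
print(cv2.minAreaRect(np.stack([y[m],up[m]],1).astype('float32')))
L=loc(W);m=(d>0)&(L[...,2]<110)&(L[...,0]<-270)&(abs(L[...,1])<40)&(L[...,2]>40)&(p.sum(-1)<150)
if m.sum()>20:print('bar?',m.sum(),np.percentile(L[m],[5,50,95],axis=0))
p,d=r.capture("scene");L=loc(cloud("scene",d));p=p.astype(int)
m=(d>0)&(L[...,0]<-285)&(L[...,0]>-330)&(abs(L[...,1])<65)&(L[...,2]>45);print('bar scene',m.sum(),np.percentile(L[m],[5,50,95],axis=0))
E
```

```text
time: 10.52
tcp_pos: [0.5923, -0.0444, 0.19]
tool_rot: [0.015, 0.97, -0.057, 0.235]
wrist_force: [0.3, 0.4, -0.5]
gripper_width: 0.0365
t 10.52 tcp [ 0.5923 -0.0444  0.19  ] loc [-152.4    0.4  190. ] F [ 0.3  0.4 -0.5] w 0.0365 q [-0.23  0.31  1.83  0.1   0.53  1.39]
toolz [ 0.454 -0.056 -0.889] tooly ang -96.79
((0.24272775650024414, 0.8964824676513672), (11.629514694213867, 39.123470306396484), 0.7095040082931519)
bar scene 411 [[-322.23598223  -55.69112702   82.6567661 ]
 [-300.90987194   -4.96753561  500.17135694]
 [-286.27452119   60.64692307  506.60724474]]
```

View pics/w2.png

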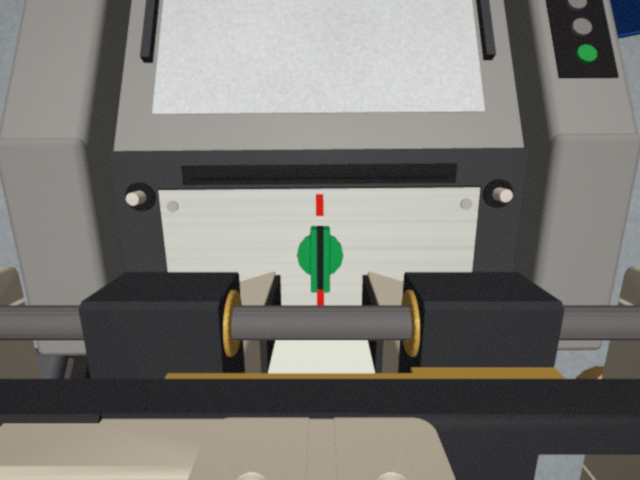

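The wrist view shows the wing at (320,258) in line with both red marks, measured within 1° of 90°. Now back to the bar.

```bash
python3 - <<'E'
from h import *
z=np.array([0,0,-1.]);R=np.stack([np.cross(ax,z),ax,z],1)
go(wor([-308.5,0.5,170]),R,20)
E
```

```text
t 10.62 tcp [ 0.5918 -0.0443  0.1885] loc [-152.8    0.4  188.5] F [-0.2  0.2  0.1] w 0.037 q [-0.23  0.31  1.83  0.1   0.53  1.39]
toolz [ 0.451 -0.055 -0.891] tooly ang -96.79
total mm [-154.7   16.9  -18.5] deg [-18.6  23.5  88.7]
20 rows travel [-0.309  0.034 -0.037] dr [-0.155  0.196  0.739]
```

```bash
python3 -m handwheel '{"dr":[[-0.155,0.196,0.74],[-0.155,0.196,0.74],[-0.155,0.196,0.74],[-0.155,0.196,0.74],[-0.155,0.196,0.74],[-0.155,0.196,0.74],[-0.155,0.196,0.74],[-0.155,0.196,0.74],[-0.155,0.196,0.74],[-0.155,0.196,0.74]],"travel":[[-0.3,0.03,0.1],[-0.3,0.03,0.1],[-0.3,0.03,0.1],[-0.3,0.03,0.1],[-0.3,0.03,0],[-0.3,0.03,0],[-0.3,0.03,0],[-0.3,0.03,0],[-0.3,0.03,0],[-0.3,0.03,0]],"gripper":[0.6,0.6,0.6,0.6,0.6,0.6,0.6,0.6,0.6,0.6]}'
python3 -m handwheel '{"dr":[[-0.155,0.196,0.74],[-0.155,0.196,0.74],[-0.155,0.196,0.74],[-0.155,0.196,0.74],[-0.155,0.196,0.74],[-0.155,0.196,0.74],[-0.155,0.196,0.74],[-0.155,0.196,0.74],[-0.155,0.196,0.74],[-0.155,0.196,0.74],[0,0,0],[0,0,0]],"travel":[[-0.3,0.03,0],[-0.3,0.03,0],[-0.3,0.03,0],[-0.3,0.03,0],[-0.3,0.03,0],[-0.3,0.03,-0.1],[-0.3,0.03,-0.2],[-0.3,0.03,-0.3],[-0.3,0.03,-0.3],[-0.3,0.03,-0.3],[0,0,0],[0,0,0]],"gripper":[0.6,0.6,0.6,0.6,0.6,0.6,0.6,0.6,0.6,0.6,0.6,0.6]}'
python3 - <<'E'
from h import *
z=np.array([0,0,-1.]);R=np.stack([np.cross(ax,z),ax,z],1)
go(wor([-308.5,0.5,75]),R,5)
s=r.read_state();p,d=r.capture("wrist");cv2.imwrite("pics/w3.png",p[:,:,::-1])
p,d=r.capture("side");cv2.imwrite("pics/s3.png",cv2.resize(p[160:320,200:400,::-1],None,fx=4,fy=3.7))
E
```

```text
time: 11.45
tcp_pos: [0.5164, -0.0369, 0.198]
tool_rot: [0.007, 0.934, 0.335, 0.126]
wrist_force: [-0.1, -0.8, 0.2]
gripper_width: 0.0368
time: 12.45
tcp_pos: [0.4419, -0.029, 0.1683]
tool_rot: [-0.001, 0.745, 0.668, 0.0]
wrist_force: [-0.4, 0.1, 0.3]
gripper_width: 0.0369
t 12.45 tcp [ 0.4419 -0.029   0.1683] loc [-303.6   -0.6  168.3] F [-0.4  0.1  0.3] w 0.0369 q [-0.24  0.27  1.85  0.    1.02 -0.13]
toolz [-0.001  0.002 -1.   ] tooly ang -6.24
total mm [ -4.8   1.6 -93.3] deg [-0.1 -0.1  0. ]
5 rows travel [-0.038  0.013 -0.747] dr [-0.005 -0.003  0.001]
```

View pics/w3.png

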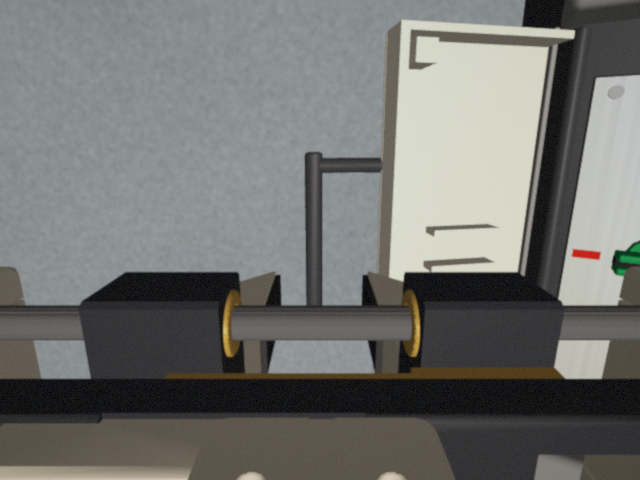

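View pics/s3.png

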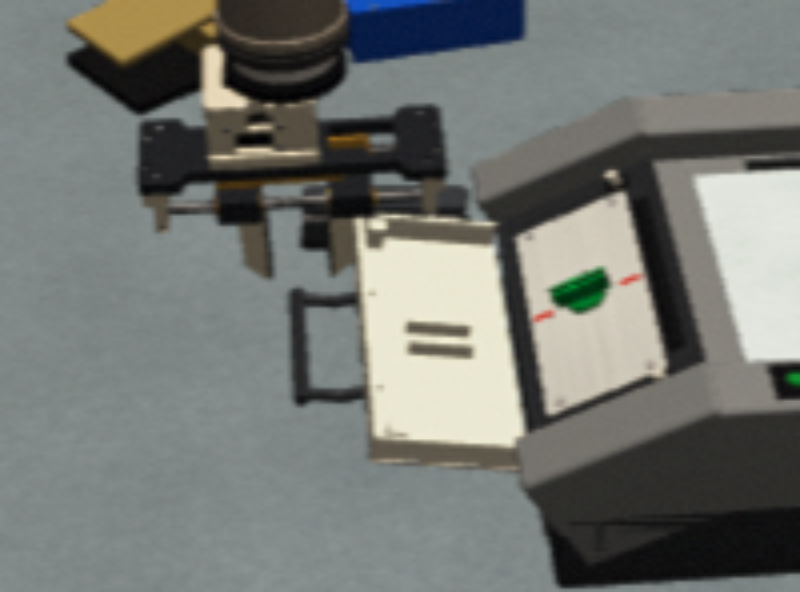

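The wrist view shows the bar (column 315) between the finger pads (275–365). The side view shows the cover still down. I'll descend and grip the bar.

```bash
python3 -m handwheel '{"dr":[[0,0,0],[0,0,0],[0,0,0],[0,0,0],[0,0,0],[0,0,0]],"travel":[[-0.2,0.06,0],[0,0,-0.93],[0,0,-0.93],[0,0,-0.93],[0,0,-0.93],[0,0,0]],"gripper":[0.6,0.6,0.6,0.6,0.6,0.6]}'
python3 -m handwheel '{"dr":[[0,0,0],[0,0,0],[0,0,0],[0,0,0],[0,0,0],[0,0,0]],"travel":[[0,0,0],[0,0,0],[0,0,0],[0,0,0],[0,0,0],[0,0,0]],"gripper":[1,1,1,1,1,1]}'
python3 - <<'E'
from h import *
s,R=st()
g=loc(s['tcp_pos']-.005*R[:,2])-[-160,0,85];print(g,np.hypot(g[0],g[2]),np.degrees(np.arctan2(g[2],g[0]))%360)
b=np.radians(np.linspace(182,45,19))
p=np.stack([148.1*np.cos(b),0*b,148.1*np.sin(b)],1)
d=np.diff(p,axis=0);w=d[:,:1]*ax+d[:,1:2]*ay;w[:,2]+=d[:,2]
print((w/25).round(2).tolist())
E
```

```text
time: 13.05
tcp_pos: [0.4345, -0.0274, 0.0734]
tool_rot: [-0.003, 0.744, 0.668, -0.001]
wrist_force: [-0.6, -0.4, 0.2]
gripper_width: 0.0364
time: 13.55
tcp_pos: [0.4371, -0.0279, 0.0769]
tool_rot: [-0.0, 0.744, 0.668, 0.001]
wrist_force: [-0.1, -0.7, 1.3]
gripper_width: 0.0099
t 13.55 tcp [ 0.4371 -0.0279  0.0769] loc [-308.5    0.    76.9] F [-0.1 -0.7  1.3] w 0.0099 q [-0.24  0.41  1.97  0.    0.76 -0.13]
toolz [ 0.001  0.001 -1.   ] tooly ang -6.14
[-1.48479422e+02 -5.72937324e-03 -3.11562292e+00] 148.51210700210498 181.20209149428885
[[0.02, -0.0, 0.79], [0.13, -0.01, 0.78], [0.23, -0.02, 0.75], [0.33, -0.04, 0.71], [0.42, -0.05, 0.67], [0.5, -0.05, 0.6], [0.58, -0.06, 0.53], [0.64, -0.07, 0.45], [0.69, -0.08, 0.36], [0.74, -0.08, 0.27], [0.76, -0.08, 0.16], [0.78, -0.08, 0.06], [0.78, -0.08, -0.04], [0.77, -0.08, -0.15], [0.74, -0.08, -0.25], [0.7, -0.08, -0.34], [0.65, -0.07, -0.43], [0.59, -0.06, -0.52]]
```

Gripped, at 148.5 mm radius. Swinging up.

```bash
python3 -m handwheel '{"dr":[[0,0,0],[0,0,0],[0,0,0],[0,0,0],[0,0,0],[0,0,0],[0,0,0],[0,0,0],[0,0,0],[0,0,0]],"travel":[[0.02,0,0.79],[0.13,-0.01,0.78],[0.23,-0.02,0.75],[0.33,-0.04,0.71],[0.42,-0.05,0.67],[0.5,-0.05,0.6],[0.58,-0.06,0.53],[0.64,-0.07,0.45],[0.69,-0.08,0.36],[0,0,0]],"gripper":[1,1,1,1,1,1,1,1,1,1]}'
python3 -c "from h import *;st()"
python3 -m handwheel '{"dr":[[0,0,0],[0,0,0],[0,0,0],[0,0,0],[0,0,0],[0,0,0],[0,0,0],[0,0,0],[0,0,0],[0,0,0]],"travel":[[0.74,-0.08,0.27],[0.76,-0.08,0.16],[0.78,-0.08,0.06],[0.78,-0.08,-0.04],[0.77,-0.08,-0.15],[0.74,-0.08,-0.25],[0.7,-0.08,-0.34],[0.65,-0.07,-0.43],[0.59,-0.06,-0.52],[0,0,0]],"gripper":[1,1,1,1,1,1,1,1,1,1]}'
python3 - <<'E'
from h import *
s,R=st()
g=loc(s['tcp_pos']-.005*R[:,2])-[-160,0,85];print(g,np.hypot(g[0],g[2]),np.degrees(np.arctan2(g[2],g[0]))%360)
p,d=r.capture("side");cv2.imwrite("pics/s4.png",cv2.resize(p[120:320,240:480,::-1],None,fx=3,fy=3))
E
```

```text
time: 14.38
tcp_pos: [0.5275, -0.0378, 0.2199]
tool_rot: [0.001, 0.744, 0.668, 0.001]
wrist_force: [-6.1, -0.5, 14.1]
gripper_width: 0.0096
t 14.38 tcp [ 0.5275 -0.0378  0.2199] loc [-2.175e+02 -1.000e-01  2.199e+02] F [-6.1 -0.5 14.1] w 0.0096 q [-0.22  0.36  1.55  0.    1.22 -0.11]
toolz [ 0.003  0.    -1.   ] tooly ang -6.15
time: 15.22
tcp_pos: [0.6904, -0.0557, 0.1844]
tool_rot: [0.001, 0.744, 0.668, 0.001]
wrist_force: [2.8, -3.8, 2.7]
gripper_width: 0.0098
t 15.22 tcp [ 0.6904 -0.0557  0.1844] loc [-53.6  -0.3 184.4] F [ 2.8 -3.8  2.7] w 0.0098 q [-0.19  0.7   1.08  0.    1.37 -0.08]
toolz [ 0.002  0.    -1.   ] tooly ang -6.18
[106.37822223  -0.27899687 104.38142981] 149.03626757394173 44.45718094502225
```

View pics/s4.png

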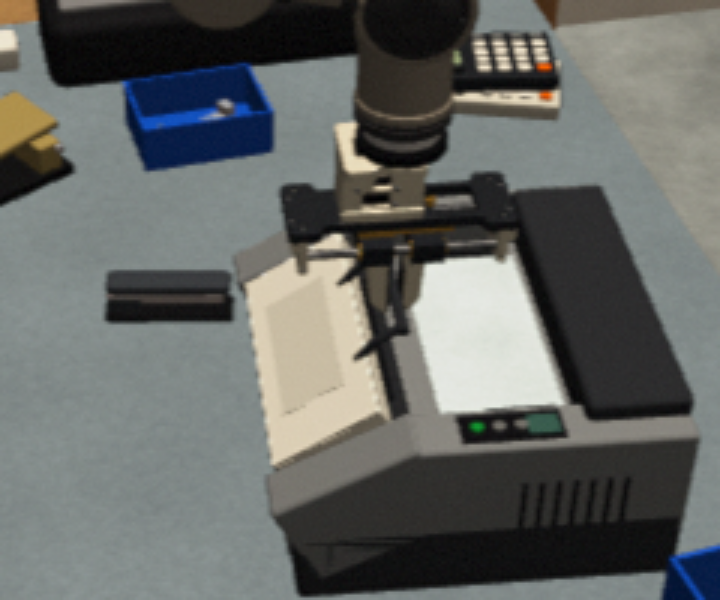

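The side view shows the cover nearly shut (about 0.10 rad), with the bar still pinched at (395,290). I'll press it home in small steps.

```bash
cat >> h.py <<'E'
def th():
    s,R=st();g=loc(s['tcp_pos']-.005*R[:,2])-[-160,0,85];print('r',np.hypot(g[0],g[2]).round(1),'theta',np.radians(np.degrees(np.arctan2(g[2],g[0]))-38.69).round(3))
E
python3 -m handwheel '{"dr":[[0,0,0],[0,0,0],[0,0,0],[0,0,0],[0,0,0],[0,0,0]],"travel":[[0.08,-0.01,-0.09],[0.08,-0.01,-0.09],[0.08,-0.01,-0.09],[0.08,-0.01,-0.09],[0,0,0],[0,0,0]],"gripper":[1,1,1,1,1,1]}';python3 -c "from h import *;th()"
python3 -m handwheel '{"dr":[[0,0,0],[0,0,0],[0,0,0],[0,0,0]],"travel":[[0.08,-0.01,-0.1],[0.04,-0.01,-0.05],[0,0,0],[0,0,0]],"gripper":[1,1,1,1]}';python3 -c "from h import *;th()"
```

```text
time: 15.77
tcp_pos: [0.6962, -0.0562, 0.1779]
tool_rot: [0.0, 0.744, 0.668, 0.0]
wrist_force: [0.9, -4.8, 4.6]
gripper_width: 0.01
t 15.77 tcp [ 0.6962 -0.0562  0.1779] loc [-47.8  -0.2 177.9] F [ 0.9 -4.8  4.6] w 0.01 q [-0.19  0.72  1.06  0.    1.36 -0.08]
toolz [ 0.001  0.    -1.   ] tooly ang -6.16
r 148.9 theta 0.042
time: 16.1
tcp_pos: [0.6991, -0.0566, 0.1743]
tool_rot: [0.0, 0.744, 0.668, 0.0]
wrist_force: [0.3, -4.6, 4.6]
gripper_width: 0.01
t 16.1 tcp [ 0.6991 -0.0566  0.1743] loc [-44.9  -0.2 174.3] F [ 0.3 -4.6  4.6] w 0.01 q [-0.19  0.72  1.06  0.    1.36 -0.08]
toolz [ 0.001  0.001 -1.   ] tooly ang -6.16
r 148.8 theta 0.011
```

```bash

python3 -m handwheel '{"dr":[[0,0,0],[0,0,0],[0,0,0],[0,0,0]],"travel":[[0.04,0,-0.06],[0.04,0,-0.06],[0,0,0],[0,0,0]],"gripper":[1,1,1,1]}';python3 -c "from h import *;th()"
python3 -m handwheel '{"dr":[[0,0,0],[0,0,0],[0,0,0],[0,0,0]],"travel":[[0.02,0,-0.06],[0.02,0,-0.06],[0,0,0],[0,0,0]],"gripper":[1,1,1,1]}';python3 -c "from h import *;th()"
```

```text
time: 16.43
tcp_pos: [0.6994, -0.0566, 0.1739]
tool_rot: [-0.001, 0.744, 0.668, -0.001]
wrist_force: [-13.6, -3.7, 19.8]
gripper_width: 0.01
t 16.43 tcp [ 0.6994 -0.0566  0.1739] loc [-44.6  -0.2 173.9] F [-13.6  -3.7  19.8] w 0.01 q [-0.19  0.73  1.05 -0.    1.37 -0.08]
toolz [-0.002  0.    -1.   ] tooly ang -6.15
r 148.8 theta 0.008
time: 16.77
tcp_pos: [0.6996, -0.0566, 0.1734]
tool_rot: [-0.001, 0.744, 0.668, -0.001]
wrist_force: [-22.5, -4.4, 31.9]
gripper_width: 0.0101
t 16.77 tcp [ 0.6996 -0.0566  0.1734] loc [-44.4  -0.2 173.4] F [-22.5  -4.4  31.9] w 0.0101 q [-0.19  0.73  1.05 -0.    1.37 -0.08]
toolz [-0.002 -0.    -1.   ] tooly ang -6.15
r 148.6 theta 0.005
```

The cover has met its hard stop: the force climbs with no further travel. I'll ease off slightly, hold, and check with the cameras.

```bash

python3 -m handwheel '{"dr":[[0,0,0],[0,0,0],[0,0,0],[0,0,0],[0,0,0],[0,0,0],[0,0,0],[0,0,0]],"travel":[[-0.03,0,0.04],[0,0,0],[0,0,0],[0,0,0],[0,0,0],[0,0,0],[0,0,0],[0,0,0]],"gripper":[1,1,1,1,1,1,1,1]}';python3 - <<'E'
from h import *
th()
p,d=r.capture("side");cv2.imwrite("pics/s5.png",p[:,:,::-1])
L=loc(cloud("side",d));c=(d>0)&(abs(L[...,1])<110)&(L[...,0]>-165)&(L[...,0]<-85)&(L[...,2]>100)&(L[...,2]<170)
a=np.polyfit(L[c][:,0],L[c][:,2],1);print('cover ang',np.degrees(np.arctan(a[0])))
th()
E
```

```text
time: 17.43
tcp_pos: [0.6994, -0.0566, 0.1736]
tool_rot: [-0.0, 0.744, 0.668, -0.0]
wrist_force: [-16.6, -3.8, 26.2]
gripper_width: 0.0101
t 17.43 tcp [ 0.6994 -0.0566  0.1736] loc [-44.5  -0.2 173.6] F [-16.6  -3.8  26.2] w 0.0101 q [-0.19  0.73  1.05 -0.    1.36 -0.08]
toolz [-0.001 -0.    -1.   ] tooly ang -6.15
r 148.6 theta 0.006
cover ang 26.78487365834914
t 17.48 tcp [ 0.6994 -0.0566  0.1736] loc [-44.5  -0.2 173.6] F [-17.4  -4.3  26.4] w 0.0101 q [-0.19  0.73  1.05 -0.    1.36 -0.08]
toolz [-0.001 -0.    -1.   ] tooly ang -6.15
r 148.6 theta 0.006
```

View pics/s5.png

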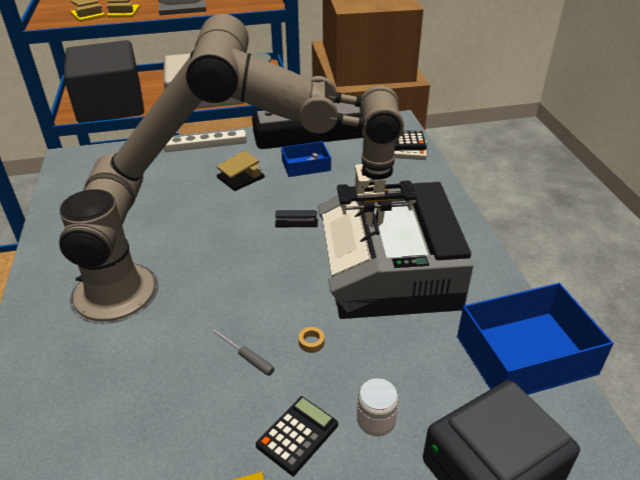

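The side view shows the cover flush at (348,240) and every bystander where it started. The cover's slope measures 26.8° (shut is 27°) and the force is steady at about 31 N. I'll hand the job in.

```bash
python3 -c "
from h import *
r.close_job()
try: th()
except Exception as e: print(e)"
```

```text
the job is handed in; nothing more can be done
the job is handed in; nothing more can be done
```

I pulled the cover down to about 2.5 rad, turned the fastener from about 0.31 rad to its marks, and swung the cover back up. I handed the job in at about 17.5 s, still gripping the bar and pressing the cover against its stop.

**Last checks before handing in:**
- **Cover:** its face measured 26.8° against 27° for shut, and the bar position gave about 0.006 rad. The wrist force held steady at about 31 N.
- **Fastener:** after release, its slot measured within 1° of the marks. It can't be seen with the cover shut, so I couldn't recheck it at the end.
- **Bystanders:** all looked to be in their starting places in the last side picture. I compared by eye only.

No check failed, but the pose from the gripper was 1–2 mm off the given geometry throughout, within the stated calibration. After the hand-in no further reading was possible, so I have no measurement of the final second itself.

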